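# Moisture check on the damp blank

## Task

Of the two tapered wooden blanks on the bench one is still damp and therefore clearly heavier: find out which by lifting, and leave both standing about where they were. Then take the moisture meter out of its wooden holder and press its sprung ball gently on the pencilled cross of the heavier blank, with the meter square to the sloping face and the ball pushed part of the way in. Finish while still holding the meter there, and leave the other things on the bench alone.

Things in the scene. Friction and masses are not known exactly. Their poses are not given: they have to be found in the camera images.
- blank_a: one of two look-alike wooden wedges, 150 mm long (own x), 54 mm wide (own y), upright sides; 30 mm high at the -x end, 78.7 mm at the +x end (top slopes 18 deg). Origin: centre of base, z up; yaw within 0.5 rad of low end towards robot. Centre of mass 11 mm towards +x. One weighs 0.24-0.30 kg (dry), the other 0.45-0.55 kg (damp); either may be on either side. Grasp by the 54 mm sides
- blank_b: one of two look-alike wooden wedges, 150 mm long (own x), 54 mm wide (own y), upright sides; 30 mm high at the -x end, 78.7 mm at the +x end (top slopes 18 deg). Origin: centre of base, z up; yaw within 0.5 rad of low end towards robot. Centre of mass 11 mm towards +x. One weighs 0.24-0.30 kg (dry), the other 0.45-0.55 kg (damp); either may be on either side. Grasp by the 54 mm sides
- mark_a: pencilled cross (two 34 mm strokes) at the middle of the sloping top face of blank_a. Origin: crossing of the strokes, on the surface, 54.4 mm above the blank's origin; its z axis points out of the wood, square to the sloping face; its x axis runs up the slope.
- mark_b: pencilled cross (two 34 mm strokes) at the middle of the sloping top face of blank_b. Origin: crossing of the strokes, on the surface, 54.4 mm above the blank's origin; its z axis points out of the wood, square to the sloping face; its x axis runs up the slope.
- meter: grey hand-held moisture meter, 0.15 kg, hanging upright in the holder. Origin: end of its 12 mm steel ball when not pressed; z up along the meter. Lower body 30 (x) x 22 (y) mm, z 22 to 62; black collar 50 x 40 mm, z 62 to 68, rests on the holder; flat-sided grip 36 (x) x 28 (y) mm, z 68 to 150; knob on top to z 152. Grasp across the 28 mm (closing along its y), about z 112
- meter_tip (a point): the ball's outermost point, which touches the wood; moves with the ball when it is pushed in. Same axes as the meter.
- meter_ball (a joint): how far the ball is pushed into the meter, in m: 0 free, 0.010 fully in. Spring: 1.35 N at the first touch, 0.45 N more for each mm, 5.85 N fully in.
- holder: fixed wooden block, 100 (x) by 80 (y) by 68 mm high, with an upright through slot 34 (x) by 26 (y) mm in its middle, in which the meter's lower body hangs, its origin 6 mm above the bench, its axes along the block's. Origin: centre of the underside. To free the meter lift it straight up by at least 70 mm.
- mallet: bystander: wooden mallet lying along x, 250 mm long, head 120 mm wide and 70 mm high; origin under its middle.
- plane: bystander: wooden hand plane, 200 by 62 mm, about 95 mm high; origin at the centre of its underside.
- square: bystander: try square lying flat, stock 120 mm along its y, blade 150 mm along its x, 16 mm high; origin under the stock.
Things that resemble listed ones, but are neither listed nor needed, are in the scene too. Leave any blue look-alike of the blank_a alone.

How it is judged:
On the way, in this order (a step that is already met when the one before it is completed fails the run):
1. a blank has been lifted clear of the bench (height (world z) of any of blank_a, blank_b above 0.012 m), for 0.2 s.
2. both blanks stand on the bench and the meter is out of the holder (height (world z) of each of blank_a, blank_b below 0.006 m and angle between each of blank_a, blank_b's own z axis and vertical below 0.06 rad and height (world z) of meter above 0.066 m and contact force between meter and holder below 0.05 N and contact force between the fingers and meter above 2 N), for 0.2 s.
At the end, for the whole second after the job is handed in: Meter still gripped and at rest, its ball within 8 mm of the heavier blank's cross, pressing 1 to 8 N, 0.5 to 9.6 mm in; within 8 deg of square to the slope; both blanks at rest on their bases within 60 mm of their start; the one not probed weighs under 3.6 N (((distance between meter_tip and mark_a below 0.008 m and angle between the z axis of meter and the z axis of mark_a, either way round below 0.14 rad and contact force between meter and blank_a between 1 and 8 N and contact force between meter and blank_b below 0.05 N and contact force between blank_b and anything else below 3.6 N) or (distance between meter_tip and mark_b below 0.008 m and angle between the z axis of meter and the z axis of mark_b, either way round below 0.14 rad and contact force between meter and blank_b between 1 and 8 N and contact force between meter and blank_a below 0.05 N and contact force between blank_a and anything else below 3.6 N)) and value of joint meter_ball between 0.0005 and 0.0096 m and contact force between the fingers and meter above 2 N and contact force between meter and holder below 0.05 N and linear speed of each of meter, blank_a, blank_b below 0.02 m/s and height (world z) of each of blank_a, blank_b below 0.006 m and angle between each of blank_a, blank_b's own z axis and vertical below 0.06 rad and distance of each of blank_a, blank_b from where it was at the start of the episode below 0.06 m); the arm keeps its last pose, push and grip.
It fails at once if the meter is pressed hard (over 15 N) on a blank (contact force between meter and blank_a above 15 N or contact force between meter and blank_b above 15 N).
It fails at once if a bystander (mallet, plane, square) is moved by more than 25 mm (distance of any of mallet, plane, square from where it was at the start of the episode above 0.025 m).
It also fails if it takes over 64 s, if anything falls off the work surface, if the arm or the gripper's body presses on something with over 40 N, if the wrist force passes 120 N, or if a joint passes its speed limit or range.

## Robot

A 7-joint arm with a two-finger parallel gripper is mounted at the origin on the work surface. World frame = base frame: x ahead of the robot, y to its left, z up, the work surface at z = 0. Lengths are in m, angles in rad, forces in N, time in s.
With the tool pointing down it reaches from about 0.35 to 0.9 m from the base axis. Payload 8.1 kg.
Tool frame: the origin (TCP) lies at the very end of the fingers, on their centre line; the grasp point (between the pads) lies 19 mm behind it; z points along the fingers, y is the line along which they close (so a half turn about z gives the same grasp; the last joint's range is limited). The gripper opens to 85 mm and grips with 20 to 120 N. Pads are 22 mm wide; open, the fingers measure 114 mm over their backs; the gripper's body (76 mm by 85 mm) begins 54 mm behind the grasp point. The pads swing forward as they close: fully open they stand 13 mm farther back than shut.
Start: joints at [1.195, 0.434, 0.025, 1.573, -0.012, 1.134, -0.075], TCP at [0.168, -0.602, 0.231] pointing down, gripper open.
Joint ranges: [-2.62, 2.62], [-0.44, 2.09], [-1.27, 1.32], [0.08, 2.57], [-1.32, 4.46], [0.12, 2], [-2.74, 2.74]. Speed limits (rad/s): [2.22, 2.22, 3.01, 3.01, 3.14, 3.14, 3.14].

## Interface

Orientations are given as a rotation vector (axis times angle).
In Python, from bench import monitor, viewer, robot gives the robot as it stands. The module is installed in compiled form; this text tells all that it offers.
- The arm moves only by the tool apply_moves, never from a script. Its argument "plan" is a list of rows, each a list of 2 entries, a list of its own where there are three numbers: the shift along the tool's x, y, z as a fraction of full scale, then the turn about the tool's z as a fraction of full scale. A call has exactly 10 rows; each row is the pose to reach, as a shift and turn from the pose commanded when the call began, along the tool's axes at that moment, turning the shorter way round; what a row does not reach only later rows make up. Full scale, the value 1, is 0.3 m for a shift and pi rad for a turn. A row lasts 1/12 s, in which the tool goes at most 41.7 mm and 7.16 degrees, less where a joint would pass 70% of its speed; a pose out of reach is approached as far as the arm can. A call with a number of a shift or a turn outside -1 to 1 is refused whole. A call with a gripper value outside its range is refused whole. "claw" is the opening, from 0 (shut) to 1 (fully open), set as the call begins (left out, the last holds). The fingers move at their own pace and stop on an object; the grip force is fixed at half the most. Time passes only in rows, so rows that repeat a pose let the fingers close, or fill a call up. It gives the time, the measured TCP pose, the force, the opening and the grip force at its end, in the units of the state.
- monitor.get_obs(): the state, without advancing time (a new reading comes with each control period).
- viewer.capture(name): name is "side" or "top"; returns a dict with "image" (400x640x3 uint8, blue, green, red), "z_map" (400x640 float32, m along the optical axis (not along the pixel's ray), 0 where there is no reading), "mtx" (3x3 intrinsics, pixels), "rvec" (rotation vector, rad) and "tvec" (3), from world to camera coordinates, as OpenCV has them. Camera axes: x right, y down, z forward; pixel columns grow to the right and rows downward; lengths in m; the calibration is good to about 2 mm. A picture is of the moment at which its call begins.
- robot.hand_in(): hands the job in; it is judged then, once.
The state is a dict: "t": time; "qpos": joint angles; "qvel": joint speeds; "tau": joint torques, N m; "position": TCP position; "orientation": TCP orientation; "wrist_force": force on the tool from outside, world axes, zero at the start; "torque": the same for the moment, N m; "opening": finger opening in m; "finger_force": force on a finger pad.
Only numpy, scipy, OpenCV 4.12 (cv2) and the standard library are available. Lean on these libraries where they do the work, as an engineer would, in place of code of your own. Each camera call takes 0.05 s, during which the arm holds its last target. There are 200 camera calls.

## Working session

There is one attempt and no reset: what is moved stays moved. The work goes in short steps, Python scripts to look and compute and a tool call to move; the robot and the scene stay as the last step left them, time stands still between calls to the robot, and variables do not carry over. Pictures are saved under pics/ and viewed, at most 10 in all, crops included, and the job is handed in when it is done.

Besides the shell and the picture viewer there is one more tool, called after ">>>" in YAML: its name, and indented under it one key for each argument. apply_moves: Moves the arm, as the interface text tells. Its arguments: {"type":"object","properties":{"plan":{"type":"array","items":{"type":"array"}},"claw":{"type":"number"}},"required":["plan"]}

```bash
mkdir -p pics
cat > h.py <<'E'
import numpy as np, cv2
from bench import monitor, viewer, robot
from scipy.spatial.transform import Rotation as R
def cap(n):
    c=viewer.capture(n); np.savez(f'{n}.npz',**c); return c
def pts(c):
    z=c['z_map']; v,u=np.mgrid[:400,:640]; K=c['mtx']
    P=np.stack([(u-K[0,2])/K[0,0]*z,(v-K[1,2])/K[1,1]*z,z],-1)
    Rm=cv2.Rodrigues(c['rvec'])[0]
    W=(P-c['tvec'].ravel())@Rm
    W[z==0]=np.nan
    return W
E
python3 - <<'E'
from h import *
for n in('top','side'):
    c=cap(n); cv2.imwrite(f'pics/{n}0.png',c['image'])
    Rm=cv2.Rodrigues(c['rvec'])[0]; print(n,-Rm.T@c['tvec'].ravel(),Rm[2],c['mtx'][0,0])
print(monitor.get_obs())
E
```

```text
top [ 0.30878413 -0.05766414  1.28813052] [ 0.1875231  -0.01053076 -0.98220374] 505.2089692435296
side [0.21675191 0.58914174 0.61404914] [ 0.38523457 -0.69990438 -0.60143843] 380.51104505986984
{'t': 0.1, 'qpos': array([ 1.19536738,  0.43513811,  0.02492426,  1.57399766, -0.0115968 ,
        1.13400337, -0.0750965 ]), 'qvel': array([ 0.00040513, -0.00194573, -0.00103016, -0.00111713, -0.00010507,
        0.00079074, -0.00194884]), 'tau': array([ 2.85815804e-03, -6.71753025e+01,  1.02777142e+00, -3.16904998e+01,
        1.56714802e-02,  7.15128961e-03,  2.19594327e-06]), 'position': array([ 0.1682651 , -0.60145466,  0.23061658]), 'orientation': array([-3.11105434e+00, -4.27013834e-01,  4.68965111e-04]), 'wrist_force': array([-0.23953121, -0.11143231,  0.83399626]), 'torque': array([0.00752076, 0.00780686, 0.04558004]), 'finger_force': 0.0, 'opening': 0.08545308208017527}
```

View pics/top0.png

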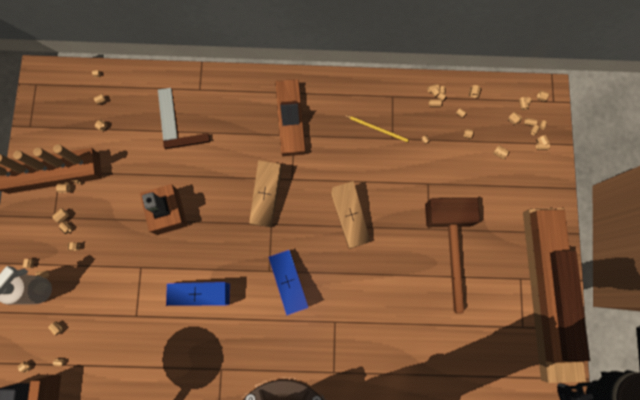

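View pics/side0.png

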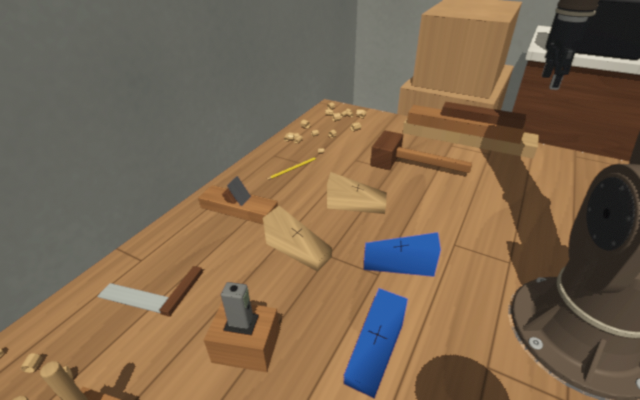

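The wooden wedges are at top px (265,193) and (351,214). The blue look-alikes are at (197,293) and (289,282), and I'll leave them alone. The meter in its holder is at (162,209). I'll measure the poses next.

Run:
```python
from h import *
c=dict(np.load('top.npz')); W=pts(c); im=c['image']
hsv=cv2.cvtColor(im,cv2.COLOR_BGR2HSV)
for name,(u,v) in dict(L=(265,193),Rr=(351,214)).items():
    z=W[...,2]; m=((z>0.024)).astype(np.uint8)
    n,lab,st,ce=cv2.connectedComponentsWithStats(m)
    l=lab[v,u]; q=W[lab==l]; 
    print(name,st[l],'z',np.nanmin(q[:,2]),np.nanmax(q[:,2]))
    A=np.c_[q[:,:2],np.ones(len(q))]; s=q
    for _ in range(4):
        co=np.linalg.lstsq(np.c_[s[:,:2],np.ones(len(s))],s[:,2],rcond=None)[0]
        r=abs(q[:,2]-A@co); s=q[r<0.004]
    print(' plane',co,'slope',np.degrees(np.arctan(np.hypot(*co[:2]))),'yaw',np.arctan2(co[1],co[0]),len(s),len(q))
    rect=cv2.minAreaRect((s[:,:2]*1000).astype(np.float32)); print(' rect',rect)
    x,y=rect[0]; print(' ztop at ctr',co@[x/1000,y/1000,1], 'px',W[v,u])
z=W[...,2]
# holder & meter
m=((z>0.045)&(z<0.08)).astype(np.uint8); sub=np.zeros_like(m); sub[165:250,130:200]=m[165:250,130:200]
q=W[sub>0]; rect=cv2.minAreaRect((q[:,:2]*1000).astype(np.float32)); print('holder',rect,np.median(q[:,2]))
m=(z>0.125); sub=np.zeros_like(m); sub[165:250,130:200]=m[165:250,130:200]; q=W[sub]; print('meter',len(q),q.min(0),q.max(0),np.median(q,0),cv2.minAreaRect((q[:,:2]*1000).astype(np.float32)))
v=np.vstack([im[140:260,110:210],im[140:260,110:210]])[:120]
a=cv2.resize(im[150:250,125:205],None,fx=5,fy=5); b=cv2.resize(im[150:250,240:380],None,fx=5,fy=5)[:, :]
cv2.imwrite('pics/c1.png',cv2.resize(im[150:250,125:285],None,fx=5,fy=5,interpolation=2))
```

```text
L [ 250  160   31   66 1442] z 0.024110934853603896 0.08428931092432664
 plane [ 0.31906933 -0.04676368 -0.12549407] slope 17.873371148494 yaw -0.1455266518955121 1191 1442
 rect ((573.22216796875, 67.83041381835938), (54.659488677978516, 150.77117919921875), 82.5744400024414)
 ztop at ctr 0.05423154443951314 px [0.57285086 0.06573596 0.05286887]
Rr [ 332  181   38   66 1428] z 0.02405413705342602 0.08417243505401557
 plane [ 0.30426192  0.10147171 -0.0908076 ] slope 17.78293564668079 yaw 0.321901595271846 1201 1428
 rect ((527.1350708007812, -150.2816162109375), (150.68797302246094, 54.873008728027344), 18.980619430541992)
 ztop at ctr 0.05433020042168474 px [ 0.52550689 -0.14962679  0.05912982]
holder ((526.7304077148438, 318.8084411621094), (102.13676452636719, 82.20392608642578), 18.368555068969727) 0.06860221239309583
meter 264 [0.50596479 0.30015172 0.1251657 ] [0.54629188 0.33590051 0.16230824] [0.52379393 0.31412594 0.15501928] ((525.478759765625, 317.9699401855469), (36.926658630371094, 29.816858291625977), 18.827852249145508)
```

Run:
```python
from h import *
im=np.load('top.npz')['image']
cv2.imwrite('pics/c2.png',cv2.resize(im[145:325,130:390],None,fx=3,fy=3,interpolation=2))
```

```text
(no output)
```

View pics/c2.png

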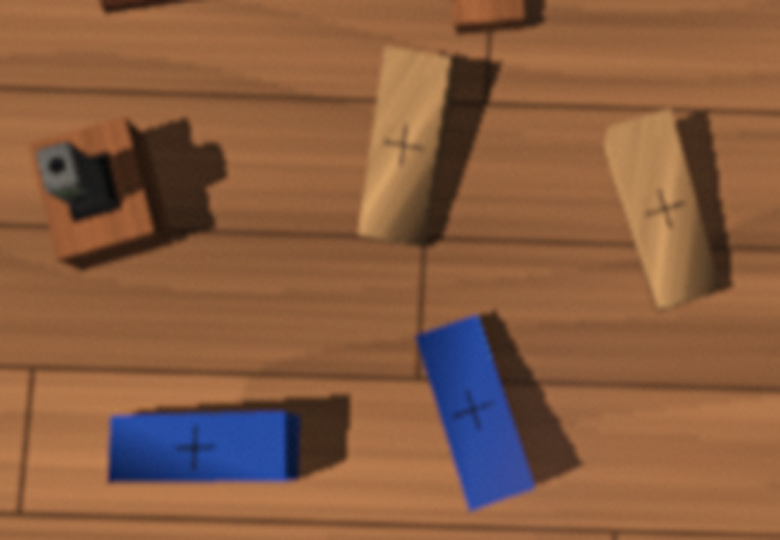

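The top crop confirms it. The two natural-wood wedges have crosses at crop px (403,146) and (664,208). The blue ones at (195,447) and (472,408) are excluded by colour, and the grey meter stands in its holder at (70,170). I'll weigh the right wedge first.

```bash
cat >> h.py <<'E'
def to(p,yaw):
    o=monitor.get_obs(); M=R.from_rotvec(o['orientation']).as_matrix()
    a=np.arctan2(M[1,0],M[0,0]); s=M.T@(np.array(p)-o['position'])/0.3
    t=-((yaw-a+np.pi)%(2*np.pi)-np.pi)/np.pi
    print('t %.2f'%o['t'],'pos',o['position'].round(4),'yaw %.3f'%a,'tilt',M[:,2].round(4),'shift',s.round(4),'turn %.4f'%t,'F',o['wrist_force'].round(2),'T',o['torque'].round(3),'open %.4f ff %.1f'%(o['opening'],o['finger_force']))
E
python3 - <<'E'
from h import *
to([0.537,-0.1465,0.2],0.331)
E
```

```text
t 0.10 pos [ 0.1683 -0.6015  0.2306] yaw 0.273 tilt [-5.0e-04  1.3e-03 -1.0e+00] shift [ 1.5923 -1.1291  0.1035] turn -0.0185 F [-0.24 -0.11  0.83] T [0.008 0.008 0.046] open 0.0855 ff 0.0
```

>>> apply_moves:
  plan:
    - [[0.1, -0.07, 0], 0]
    - [[0.2, -0.14, 0], 0]
    - [[0.3, -0.21, 0], 0]
    - [[0.4, -0.28, 0], 0]
    - [[0.5, -0.35, 0], 0]
    - [[0.6, -0.42, 0], 0]
    - [[0.7, -0.49, 0], 0]
    - [[0.8, -0.56, 0], 0]
    - [[0.9, -0.63, 0], 0]
    - [[1.0, -0.7, 0], 0]
  claw: 1

```text
t: 0.93
position: [0.4013, -0.3172, 0.2312]
orientation: [-3.112, -0.427, 0.001]
wrist_force: [1.0, -0.6, 0.4]
opening: 0.0851
finger_force: 0.0
```

Run:
```python
from h import *
to([0.537,-0.1465,0.12],0.331)
```

```text
t 0.93 pos [ 0.4013 -0.3172  0.2312] yaw 0.273 tilt [-3.e-04  1.e-04 -1.e+00] shift [ 0.5889 -0.4263  0.3705] turn -0.0186 F [ 1.01 -0.57  0.37] T [-0.031  0.001  0.015] open 0.0851 ff 0.0
```

>>> apply_moves:
  plan:
    - [[0.1, -0.07, 0], -0.005]
    - [[0.2, -0.14, 0.03], -0.01]
    - [[0.3, -0.21, 0.1], -0.0186]
    - [[0.4, -0.28, 0.2], -0.0186]
    - [[0.5, -0.35, 0.27], -0.0186]
    - [[0.589, -0.426, 0.34], -0.0186]
    - [[0.589, -0.426, 0.37], -0.0186]
    - [[0.589, -0.426, 0.37], -0.0186]
    - [[0.589, -0.426, 0.37], -0.0186]
    - [[0.589, -0.426, 0.37], -0.0186]

```text
t: 1.77
position: [0.536, -0.1498, 0.1209]
orientation: [3.098, 0.515, -0.0]
wrist_force: [-1.2, 0.0, 0.7]
opening: 0.0854
finger_force: 0.0
```

Run:
```python
from h import *
to([0.537,-0.1465,0.015],0.331)
```

```text
t 1.77 pos [ 0.536  -0.1498  0.1209] yaw 0.329 tilt [-0.    -0.001 -1.   ] shift [ 0.0067 -0.0097  0.353 ] turn -0.0005 F [-1.24  0.02  0.68] T [-0.009  0.027  0.026] open 0.0854 ff 0.0
```

>>> apply_moves:
  plan:
    - [[0.007, -0.01, 0.05], 0]
    - [[0.007, -0.01, 0.11], 0]
    - [[0.007, -0.01, 0.17], 0]
    - [[0.007, -0.01, 0.23], 0]
    - [[0.007, -0.01, 0.29], 0]
    - [[0.007, -0.01, 0.33], 0]
    - [[0.007, -0.01, 0.35], 0]
    - [[0.007, -0.01, 0.35], 0]
    - [[0.007, -0.01, 0.35], 0]
    - [[0.007, -0.01, 0.35], 0]

```text
t: 2.6
position: [0.5382, -0.1451, 0.0164]
orientation: [3.098, 0.517, 0.002]
wrist_force: [0.0, -0.0, 0.2]
opening: 0.0852
finger_force: 0.0
```

>>> apply_moves:
  plan:
    - [[0, 0, 0], 0]
    - [[0, 0, 0], 0]
    - [[0, 0, 0], 0]
    - [[0, 0, 0], 0]
    - [[0, 0, 0], 0]
    - [[0, 0, 0], 0]
    - [[0, 0, 0], 0]
    - [[0, 0, 0], 0]
    - [[0, 0, 0], 0]
    - [[0, 0, 0], 0]
  claw: 0

```text
t: 3.43
position: [0.5382, -0.1451, 0.0162]
orientation: [3.098, 0.517, 0.002]
wrist_force: [-0.9, -0.6, 6.3]
opening: 0.0533
finger_force: 63.8
```

Run:
```python
from h import *
to([0.537,-0.1465,0.015],0.331)
```

```text
t 3.43 pos [ 0.5382 -0.1451  0.0162] yaw 0.331 tilt [ 1.5e-03 -7.0e-04 -1.0e+00] shift [-0.0053  0.0033  0.004 ] turn 0.0000 F [-0.94 -0.58  6.27] T [-0.124  0.144  0.019] open 0.0533 ff 63.8
```

Gripped. I'll lift 40 mm and hold.

>>> apply_moves:
  plan:
    - [[0, 0, -0.03], 0]
    - [[0, 0, -0.07], 0]
    - [[0, 0, -0.11], 0]
    - [[0, 0, -0.13], 0]
    - [[0, 0, -0.13], 0]
    - [[0, 0, -0.13], 0]
    - [[0, 0, -0.13], 0]
    - [[0, 0, -0.13], 0]
    - [[0, 0, -0.13], 0]
    - [[0, 0, -0.13], 0]

```text
t: 4.27
position: [0.5372, -0.1446, 0.0539]
orientation: [-3.098, -0.518, 0.001]
wrist_force: [0.0, 0.5, -3.2]
opening: 0.053
finger_force: 63.5
```

>>> apply_moves:
  plan:
    - [[0, 0, 0], 0]
    - [[0, 0, 0], 0]
    - [[0, 0, 0], 0]
    - [[0, 0, 0], 0]
    - [[0, 0, 0], 0]
    - [[0, 0, 0], 0]
    - [[0, 0, 0], 0]
    - [[0, 0, 0], 0]
    - [[0, 0, 0], 0]
    - [[0, 0, 0], 0]

```text
t: 5.1
position: [0.5375, -0.1447, 0.0543]
orientation: [3.099, 0.518, -0.0]
wrist_force: [-0.3, -0.4, -2.3]
opening: 0.0534
finger_force: 63.5
```

Run:
```python
from h import *
F=[]
for i in range(8):
    c=cap('side'); o=monitor.get_obs(); F.append(np.r_[o['wrist_force'],o['torque'],o['tau'][1]])
F=np.array(F); print(F.mean(0).round(3),F.std(0).round(3))
to([0.537,-0.1465,0.015],0.331)
```

```text
[-3.4000e-01 -4.5000e-02 -2.4950e+00  7.0000e-03 -1.6000e-02 -1.0000e-02
 -6.6841e+01] [0.265 0.581 0.325 0.029 0.032 0.021 0.001]
t 5.50 pos [ 0.5375 -0.1447  0.0543] yaw 0.331 tilt [-0.e+00 -1.e-04 -1.e+00] shift [-0.0035  0.0051  0.131 ] turn 0.0000 F [-0.35  0.32 -1.81] T [ 0.023 -0.032 -0.009] open 0.0537 ff 63.5
```

The reading is about 2.5 N (0.25–0.3 kg), so this one looks dry. I'll set it down, then go back up to the same height empty and compare.

>>> apply_moves:
  plan:
    - [[0, 0, 0.03], 0]
    - [[0, 0, 0.06], 0]
    - [[0, 0, 0.09], 0]
    - [[0, 0, 0.11], 0]
    - [[0, 0, 0.12], 0]
    - [[0, 0, 0.125], 0]
    - [[0, 0, 0.129], 0]
    - [[0, 0, 0.129], 0]
    - [[0, 0, 0.129], 0]
    - [[0, 0, 0.129], 0]

```text
t: 6.33
position: [0.5366, -0.1445, 0.0162]
orientation: [-3.098, -0.518, 0.002]
wrist_force: [-7.2, 1.4, 11.2]
opening: 0.0538
finger_force: 64.7
```

>>> apply_moves:
  plan:
    - [[0, 0, 0], 0]
    - [[0, 0, 0], 0]
    - [[0, 0, 0], 0]
    - [[0, 0, 0], 0]
    - [[0, 0, 0], 0]
    - [[0, 0, 0], 0]
    - [[0, 0, -0.03], 0]
    - [[0, 0, -0.08], 0]
    - [[0, 0, -0.129], 0]
    - [[0, 0, -0.129], 0]
  claw: 1

```text
t: 7.17
position: [0.5393, -0.1449, 0.0573]
orientation: [3.097, 0.517, 0.006]
wrist_force: [0.8, -1.2, -0.3]
opening: 0.0856
finger_force: 0.0
```

Run:
```python
from h import *
F=[]
for i in range(8):
    c=cap('top'); o=monitor.get_obs(); F.append(np.r_[o['wrist_force'],o['torque'],o['tau'][1]])
F=np.array(F); print(F.mean(0).round(3),F.std(0).round(3))
cv2.imwrite('pics/t1.png',c['image'])
to([0.526,0.3185,0.28],0.325)
```

```text
[ 1.8400e-01  7.6000e-02 -5.3000e-02  1.1000e-02  1.0000e-02 -1.0000e-03
 -6.6193e+01] [0.583 0.759 0.542 0.023 0.023 0.023 0.401]
t 7.57 pos [ 0.5371 -0.1446  0.0537] yaw 0.331 tilt [-1.1e-03  2.0e-04 -1.0e+00] shift [ 0.4663 -1.4721 -0.7539] turn 0.0020 F [ 0.59 -0.8   0.96] T [ 0.046 -0.017 -0.029] open 0.0856 ff 0.0
```

The empty reading is about 0 N, so the right wedge weighs about 2.5 N and is dry. The left one is the damp one. Next I'll go to the meter.

>>> apply_moves:
  plan:
    - [[0, 0, -0.13], 0]
    - [[0, 0, -0.26], 0]
    - [[0.04, -0.11, -0.38], 0]
    - [[0.08, -0.23, -0.45], 0]
    - [[0.12, -0.35, -0.52], 0]
    - [[0.15, -0.47, -0.56], 0]
    - [[0.19, -0.59, -0.6], 0]
    - [[0.23, -0.71, -0.62], 0]
    - [[0.26, -0.83, -0.62], 0]
    - [[0.3, -0.95, -0.62], 0]

```text
t: 8.4
position: [0.5293, 0.1566, 0.2409]
orientation: [-3.098, -0.519, -0.002]
wrist_force: [0.6, 0.2, -0.5]
opening: 0.0854
finger_force: 0.0
```

Run:
```python
from h import *
to([0.526,0.3185,0.24],0.325)
```

```text
t 8.40 pos [0.5293 0.1566 0.2409] yaw 0.332 tilt [ 9.e-04  5.e-04 -1.e+00] shift [ 0.1652 -0.5137  0.0033] turn 0.0022 F [ 0.65  0.22 -0.54] T [-0.005  0.006 -0.019] open 0.0854 ff 0.0
```

>>> apply_moves:
  plan:
    - [[0.03, -0.1, 0], 0]
    - [[0.06, -0.2, 0], 0]
    - [[0.1, -0.3, 0], 0.002]
    - [[0.13, -0.4, 0], 0.002]
    - [[0.15, -0.47, 0], 0.002]
    - [[0.165, -0.51, 0], 0.002]
    - [[0.165, -0.51, 0], 0.002]
    - [[0.165, -0.51, 0], 0.002]
    - [[0.165, -0.51, 0], 0.002]
    - [[0.165, -0.51, 0], 0.002]

```text
t: 9.23
position: [0.5277, 0.3128, 0.2402]
orientation: [3.1, 0.504, 0.0]
wrist_force: [0.2, -0.3, 0.3]
opening: 0.0851
finger_force: 0.0
```

Run:
```python
from h import *
to([0.526,0.3185,0.099],0.325)
```

```text
t 9.23 pos [0.5277 0.3128 0.2402] yaw 0.322 tilt [ 2.0e-04 -1.2e-03 -1.0e+00] shift [ 0.0007 -0.0203  0.4708] turn -0.0008 F [ 0.16 -0.34  0.25] T [ 0.014 -0.035 -0.001] open 0.0851 ff 0.0
```

>>> apply_moves:
  plan:
    - [[0, -0.02, 0], 0]
    - [[0, -0.02, 0.08], 0]
    - [[0, -0.02, 0.16], 0]
    - [[0, -0.02, 0.24], 0]
    - [[0, -0.02, 0.32], 0]
    - [[0, -0.02, 0.4], 0]
    - [[0, -0.02, 0.45], 0]
    - [[0, -0.02, 0.47], 0]
    - [[0, -0.02, 0.47], 0]
    - [[0, -0.02, 0.47], 0]

```text
t: 10.07
position: [0.5254, 0.3206, 0.1]
orientation: [-3.1, -0.507, -0.001]
wrist_force: [0.4, 0.1, 0.4]
opening: 0.0855
finger_force: 0.0
```

>>> apply_moves:
  plan:
    - [[0, 0, 0], 0]
    - [[0, 0, 0], 0]
    - [[0, 0, 0], 0]
    - [[0, 0, 0], 0]
    - [[0, 0, 0], 0]
    - [[0, 0, 0], 0]
    - [[0, 0, 0], 0]
    - [[0, 0, 0], 0]
    - [[0, 0, 0], 0]
    - [[0, 0, 0], 0]
  claw: 0

```text
t: 10.9
position: [0.5257, 0.3199, 0.0998]
orientation: [3.1, 0.507, 0.001]
wrist_force: [0.0, -3.6, 5.8]
opening: 0.0271
finger_force: 56.5
```

Run:
```python
from h import *
to([0.526,0.3185,0.129],0.325)
```

```text
t 10.90 pos [0.5257 0.3199 0.0998] yaw 0.324 tilt [ 9.e-04 -7.e-04 -1.e+00] shift [-0.0004  0.0047 -0.0972] turn -0.0003 F [ 0.03 -3.62  5.79] T [-0.806  0.04   0.033] open 0.0271 ff 56.5
```

Gripped. Moves can't tilt the tool, so I'll lift the meter 30 mm with its foot still in the slot. Then I'll shift the tool along −x so the slot edge swivels the meter between the pads.

>>> apply_moves:
  plan:
    - [[0, 0, -0.03], 0]
    - [[0, 0, -0.06], 0]
    - [[0, 0, -0.09], 0]
    - [[0, 0, -0.1], 0]
    - [[0, 0, -0.1], 0]
    - [[-0.01, 0, -0.1], 0]
    - [[-0.02, 0, -0.1], 0]
    - [[-0.03, 0, -0.1], 0]
    - [[-0.04, 0, -0.1], 0]
    - [[-0.04, 0, -0.1], 0]

```text
t: 11.73
position: [0.5165, 0.3169, 0.1304]
orientation: [-3.099, -0.506, -0.009]
wrist_force: [8.2, -2.5, 1.0]
opening: 0.0279
finger_force: 57.0
```

Run:
```python
from h import *
to([0.526,0.3185,0.129],0.325)
c=cap('side'); cv2.imwrite('pics/s2.png',cv2.resize(c['image'][200:400,120:340],None,fx=3,fy=2.99))
```

```text
t 11.73 pos [0.5165 0.3169 0.1304] yaw 0.324 tilt [ 0.0058  0.002  -1.    ] shift [0.0316 0.0051 0.005 ] turn -0.0004 F [ 8.16 -2.46  0.99] T [-0.825 -2.294 -0.036] open 0.0279 ff 57.0
```

View pics/s2.png

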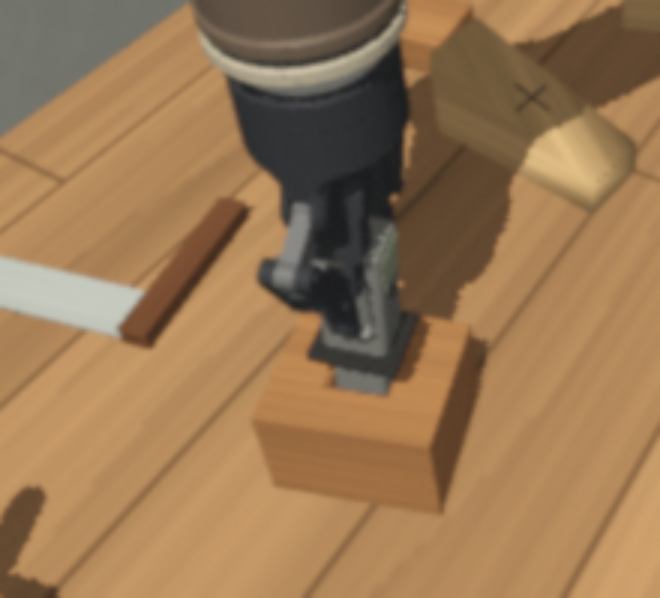

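The meter's foot sits in the slot at crop px (360,375) and the meter is starting to swivel, with about 8 N of side force. I'll continue.

>>> apply_moves:
  plan:
    - [[-0.008, 0, 0], 0]
    - [[-0.016, 0, 0], 0]
    - [[-0.024, 0, 0], 0]
    - [[-0.032, 0, 0], 0]
    - [[-0.04, 0, 0], 0]
    - [[-0.048, 0, 0], 0]
    - [[-0.056, 0, 0], 0]
    - [[-0.064, 0, 0], 0]
    - [[-0.07, 0, 0], 0]
    - [[-0.07, 0, 0], 0]

```text
t: 12.62
position: [0.4962, 0.3101, 0.13]
orientation: [-3.1, -0.506, -0.008]
wrist_force: [7.3, -3.2, -0.6]
opening: 0.0274
finger_force: 54.2
```

Run:
```python
from h import *
to([0.526,0.3185,0.129],0.325)
```

```text
t 12.62 pos [0.4962 0.3101 0.13  ] yaw 0.324 tilt [ 0.0047  0.0017 -1.    ] shift [0.103  0.0051 0.0039] turn -0.0004 F [ 7.31 -3.23 -0.62] T [-0.842 -2.213 -0.103] open 0.0274 ff 54.2
```

>>> apply_moves:
  plan:
    - [[0.005, 0, -0.03], 0]
    - [[0.005, 0, -0.07], 0]
    - [[0.005, 0, -0.12], 0]
    - [[0.005, 0, -0.18], 0]
    - [[0.005, 0, -0.24], 0]
    - [[0.005, 0, -0.3], 0]
    - [[0.005, 0, -0.35], 0]
    - [[0.005, 0, -0.4], 0]
    - [[0.005, 0, -0.4], 0]
    - [[0.005, 0, -0.4], 0]

```text
t: 13.45
position: [0.4948, 0.3116, 0.2501]
orientation: [-3.098, -0.51, -0.002]
wrist_force: [-1.7, 0.6, -1.5]
opening: 0.0271
finger_force: 53.7
```

Run:
```python
from h import *
c=cap('side'); W=pts(c)
to([0.526,0.3185,0.129],0.325)
o=monitor.get_obs(); p=o['position'];Rm=cv2.Rodrigues(c['rvec'])[0]
uv=cv2.projectPoints(p[None],c['rvec'],c['tvec'],c['mtx'],None)[0].ravel(); print(uv)
u,v=uv.astype(int); cv2.imwrite('pics/s3.png',cv2.resize(c['image'][v-80:v+90,u-90:u+90],None,fx=3.5,fy=3.5,interpolation=2)); print(u-90,v-80)
```

```text
t 13.50 pos [0.4945 0.311  0.2491] yaw 0.326 tilt [-3.e-04  5.e-04 -1.e+00] shift [0.1074 0.0101 0.4003] turn 0.0003 F [-0.64  0.01 -1.75] T [-0.005  0.03  -0.008] open 0.0275 ff 53.7
[244.37115701 247.26613942]
154 167
```

View pics/s3.png

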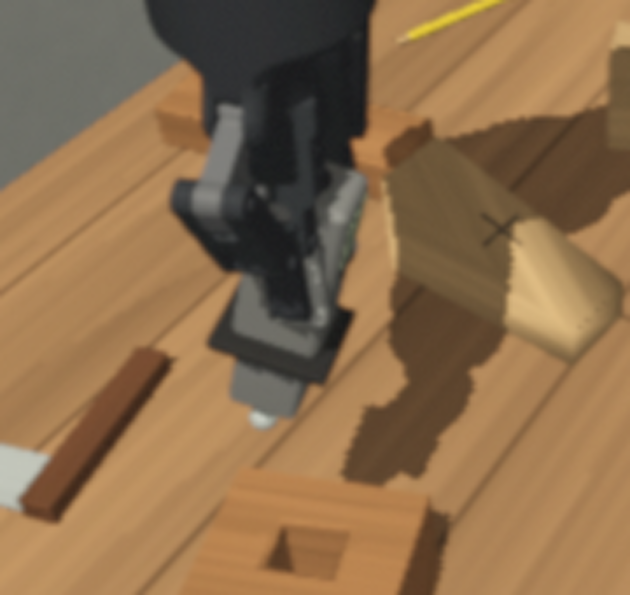

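The meter now hangs tilted and clear of the holder, with its ball at crop px (262,418). I'll measure the tilt.

```bash
cat >> h.py <<'E'
def ray(c,u,v,p,n):
    Rm=cv2.Rodrigues(c['rvec'])[0]; C=-Rm.T@np.ravel(c['tvec'])
    d=Rm.T@np.linalg.inv(c['mtx'])@[u,v,1]
    return C+d*(n@(p-C))/(n@d)
def axis(c,boxuv=None):
    # mask points near the tool mid plane region below TCP; return points in tool frame rel. to grasp point
    o=monitor.get_obs(); M=R.from_rotvec(o['orientation']).as_matrix()
    g=o['position']-0.019*M[:,2]
    return (pts(c)-g)@M, g, M
E
python3 - <<'E'
from h import *
c=dict(np.load('side.npz')); T,g,M=axis(c)
u,v=154+262/3.5,167+418/3.5
im=c['image'].astype(int)
# ball centroid: bright pixels
sub=im.min(2)[278:296,218:240]; m=sub>150; vv,uu=np.nonzero(m); print('bright',uu.mean()+218,vv.mean()+278,m.sum())
b=(ray(c,u,v,g,M[:,1])-g)@M; print('ball tool',b,'dist',np.linalg.norm(b),'tilt',np.degrees(np.arctan2(b[0],b[2])))
# lower body points: side faces normal: fit face planes from depth
m=(T[...,2]>0.048)&(T[...,2]<0.11)&(np.abs(T[...,0])<0.07)&(np.abs(T[...,1])<0.04)
q=T[m]; print(len(q))
f=q[(np.abs(q[:,1]+0.011)<0.004)]; print('y face',len(f)); 
Q=q[q[:,2]>0.055]
# grasped body flat faces: local normals
gy,gx=np.gradient(T,axis=(0,1)); N=np.cross(gx,gy); N/=np.linalg.norm(N,axis=-1,keepdims=True)
nn=N[m]; nn[nn[:,2]>0]*=1
k=(abs(nn[:,1])<0.3)&(abs(nn[:,0])>0.8); x=nn[k]*np.sign(nn[k][:,:1]); print('x-face normals',k.sum(),np.median(x,0), 'tilt',np.degrees(np.arctan2(-np.median(x[:,2]),np.median(x[:,0]))))
k=(abs(nn[:,1])<0.3)&(abs(nn[:,2])>0.8); x=nn[k]*np.sign(nn[k][:,2:]); print('z normals',k.sum(),np.median(x,0))
E
```

```text
bright 227.8125 286.5 16
ball tool [ 3.69753828e-02 -4.22209262e-17  1.07248897e-01] dist 0.11344384006342305 tilt 19.02226591100287
440
y face 275
x-face normals 24 [ 0.9409275   0.06232438 -0.11848014] tilt 7.176824567086859
z normals 45 [ 0.26360578 -0.07121481  0.94959121]
```

```bash
cat >> h.py <<'E'
def tgt(d,tip=(0.039,0.0939),mark=None,yaw=-0.13,s=np.radians(18)):
    ex=np.array([np.cos(yaw),np.sin(yaw),0]); z=np.array([0,0,1.])
    n=-np.sin(s)*ex+np.cos(s)*z
    to(np.array(mark)+n*d-tip[0]*ex+tip[1]*z,yaw)
E
python3 - <<'E'
from h import *
c=cap('top'); im=c['image'][175:212,250:285]; g=cv2.cvtColor(im,cv2.COLOR_BGR2GRAY).astype(int)
co=np.array([0.31906933,-0.04676368,-0.12549407]); n=np.array([co[0],co[1],-1]); 
print(ray(c,264.3,193.7,np.array([0,0,co[2]]),n), c['image'][190:198,260:270].min(2))
tgt(0.05,mark=[0.5732,0.0678,0.0544])
E
```

```text
[0.57087242 0.06732624 0.05350539] [[ 41  42  43  41  37  39  47  49  48  44]
 [ 39  41  40  38  33  41  49  49  46  46]
 [ 34  36  37  34  30  37  44  45  42  40]
 [ 36  36  37  33  28  34  39  39  35  36]
 [ 43  43  42  37  33  41  50  51  45  38]
 [ 45  46  46  41  41  62  77  78  69  51]
 [ 45  52  58  52  63  83  93  95  87  71]
 [ 50  66  79  76  79  95 100  97  93  83]]
t 13.55 pos [0.4944 0.3106 0.2485] yaw 0.326 tilt [-1.2e-03 -3.0e-04 -1.0e+00] shift [-0.1728  0.7709  0.1756] turn 0.1450 F [ 0.45 -0.1  -2.13] T [-0.028  0.053 -0.009] open 0.0275 ff 53.7
```

>>> apply_moves:
  plan:
    - [[-0.02, 0.09, 0], 0.03]
    - [[-0.04, 0.19, 0], 0.06]
    - [[-0.07, 0.29, 0], 0.09]
    - [[-0.09, 0.39, 0], 0.12]
    - [[-0.11, 0.49, 0.03], 0.145]
    - [[-0.13, 0.59, 0.07], 0.145]
    - [[-0.16, 0.69, 0.1], 0.145]
    - [[-0.177, 0.77, 0.13], 0.145]
    - [[-0.177, 0.77, 0.16], 0.145]
    - [[-0.177, 0.77, 0.175], 0.145]

```text
t: 14.38
position: [0.5176, 0.0728, 0.1947]
orientation: [3.133, -0.21, -0.005]
wrist_force: [-0.2, 1.0, -1.1]
opening: 0.0272
finger_force: 53.6
```

>>> apply_moves:
  plan:
    - [[0, 0, 0], 0]
    - [[0, 0, 0], 0]
    - [[0, 0, 0], 0]
    - [[0, 0, 0], 0]
    - [[0, 0, 0], 0]
    - [[0, 0, 0], 0]
    - [[0, 0, 0], 0]
    - [[0, 0, 0], 0]
    - [[0, 0, 0], 0]
    - [[0, 0, 0], 0]

```text
t: 15.22
position: [0.5186, 0.0746, 0.1968]
orientation: [3.135, -0.205, -0.0]
wrist_force: [-0.2, -0.1, -1.2]
opening: 0.0275
finger_force: 53.6
```

Run:
```python
from h import *
mk=[0.572,0.0677,0.0542]
c=cap('side'); 
tgt(0.05,mark=mk); tgt(0.015,mark=mk)
print(cv2.projectPoints(np.array([mk]),c['rvec'],c['tvec'],c['mtx'],None)[0].ravel())
cv2.imwrite('pics/s4.png',cv2.resize(c['image'][130:280,230:380],None,fx=4,fy=4,interpolation=2))
T,g,M=axis(c)
m=(T[...,2]>0.05)&(T[...,2]<0.105)&(np.abs(T[...,0])<0.07)&(np.abs(T[...,1])<0.022)
for a in np.arange(.05,.105,.006):
    q=T[m&(T[...,2]>a)&(T[...,2]<a+.006)]
    if len(q): print('%.3f'%a,len(q),q[:,0].min().round(4),q[:,0].max().round(4),q[:,1].min().round(4),q[:,1].max().round(4))
```

```text
t 15.27 pos [0.5187 0.0746 0.1968] yaw -0.131 tilt [ 1.e-04 -0.e+00 -1.e+00] shift [-0.0022 -0.0001  0.0039] turn -0.0002 F [ 0.47  0.78 -1.11] T [0.012 0.03  0.005] open 0.0268 ff 53.6
t 15.27 pos [0.5187 0.0746 0.1968] yaw -0.131 tilt [ 1.e-04 -0.e+00 -1.e+00] shift [ 3.390e-02 -1.000e-04  1.149e-01] turn -0.0002 F [ 0.47  0.78 -1.11] T [0.012 0.03  0.005] open 0.0268 ff 53.6
[296.85858523 231.25372713]
0.050 77 -0.0081 0.0159 -0.0218 0.0185
0.056 12 0.0168 0.035 -0.0129 -0.0114
0.062 25 0.0084 0.0353 -0.013 -0.0096
0.068 32 0.0076 0.0386 -0.0134 -0.007
0.074 32 0.0098 0.0394 -0.0132 0.001
0.080 29 0.0106 0.0373 -0.0137 0.0055
0.086 15 0.013 0.0321 -0.0126 0.0054
0.092 1 0.0328 0.0328 -0.0039 -0.0039
0.098 14 0.0282 0.0371 -0.0074 -0.0001
0.104 1 0.0397 0.0397 -0.0024 -0.0024
```

View pics/s4.png

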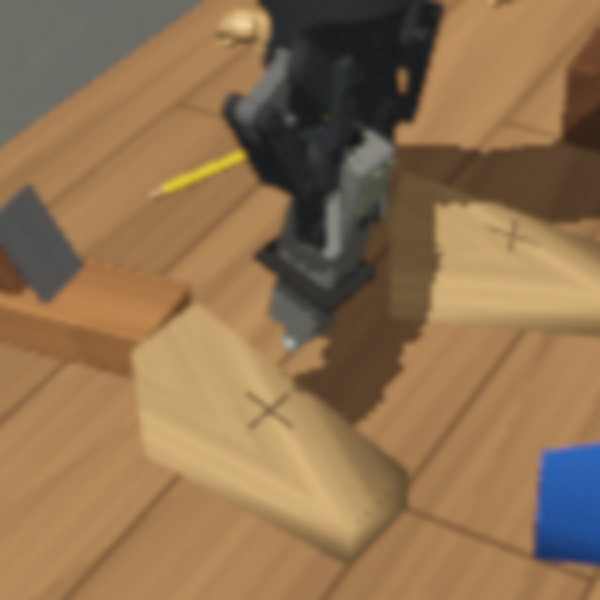

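The meter leans over the left wedge, with the ball at crop px (290,343) and the cross at (269,410). The cross projects within about 1 px of my estimate.

Run:
```python
from h import *
c=dict(np.load('side.npz')); T,g,M=axis(c)
im=c['image']; s=im.min(2)[208:224,294:312].astype(int); vv,uu=np.nonzero(s>s.max()*0.75); print(uu.mean()+294,vv.mean()+208,len(uu))
for u,v in((302.5,215.75),(302.5,214.8)):
    b=(ray(c,u,v,g,M[:,1])-g)@M; print(b.round(4),np.linalg.norm(b),np.degrees(np.arctan2(b[0],b[2])))
for (u,v) in ((302,215),(303,215),(302,214),(302,216)): print(T[v,u].round(4))
# collar/body normals by plane fit on y-face
m=(T[...,2]>0.056)&(T[...,2]<0.09)&(abs(T[...,1]+0.0125)<0.0025)&(abs(T[...,0])<.06)
q=T[m]; print(len(q), cv2.minAreaRect((q[:,[0,2]]*1000).astype(np.float32)))
```

```text
301.6666666666667 215.11111111111111 9
[0.0352 0.     0.1086] 0.11415403455626867 17.95169016040692
[0.035 0.    0.106] 0.11160492651545063 18.30161961830588
[ 0.0319 -0.0053  0.1014]
[ 0.03   -0.0043  0.1012]
[ 0.033  -0.0039  0.1003]
[ 0.0313 -0.0062  0.1033]
120 ((24.449691772460938, 73.94327545166016), (29.72393035888672, 28.443933486938477), 76.21401977539062)
```

Run:
```python
from h import *
for d in(.005,-.004): tgt(d,tip=(0.0364,0.0922),mark=[0.572,0.0677,0.0542])
```

```text
t 15.27 pos [0.5187 0.0746 0.1968] yaw -0.131 tilt [ 1.e-04 -0.e+00 -1.e+00] shift [ 5.280e-02 -1.000e-04  1.522e-01] turn -0.0002 F [ 0.47  0.78 -1.11] T [0.012 0.03  0.005] open 0.0268 ff 53.6
t 15.27 pos [0.5187 0.0746 0.1968] yaw -0.131 tilt [ 1.e-04 -0.e+00 -1.e+00] shift [ 6.210e-02 -1.000e-04  1.808e-01] turn -0.0002 F [ 0.47  0.78 -1.11] T [0.012 0.03  0.005] open 0.0268 ff 53.6
```

>>> apply_moves:
  plan:
    - [[0.01, 0, 0.03], 0]
    - [[0.02, 0, 0.06], 0]
    - [[0.03, 0, 0.09], 0]
    - [[0.04, 0, 0.115], 0]
    - [[0.046, 0, 0.132], 0]
    - [[0.05, 0, 0.144], 0]
    - [[0.053, 0, 0.152], 0]
    - [[0.053, 0, 0.152], 0]
    - [[0.053, 0, 0.152], 0]
    - [[0.053, 0, 0.152], 0]

```text
t: 16.1
position: [0.5346, 0.0727, 0.1516]
orientation: [-3.135, 0.205, -0.001]
wrist_force: [0.9, -0.6, -1.5]
opening: 0.0273
finger_force: 53.6
```

Run:
```python
from h import *
F=[]
for i in range(8): c=cap('side'); F.append(monitor.get_obs()['wrist_force'])
print(np.mean(F,0))
tgt(-.004,tip=(0.0364,0.0922),mark=[0.572,0.0677,0.0542])
cv2.imwrite('pics/s5.png',cv2.resize(c['image'][170:270,250:350],None,fx=6,fy=6,interpolation=2))
```

```text
[-0.04779391  0.02516566 -1.49627234]
t 16.50 pos [0.5344 0.0726 0.1513] yaw -0.131 tilt [ 1.e-04 -0.e+00 -1.e+00] shift [ 0.0091 -0.0001  0.029 ] turn -0.0002 F [ 0.57 -0.3  -2.16] T [-0.011 -0.004  0.033] open 0.0275 ff 53.6
```

View pics/s5.png

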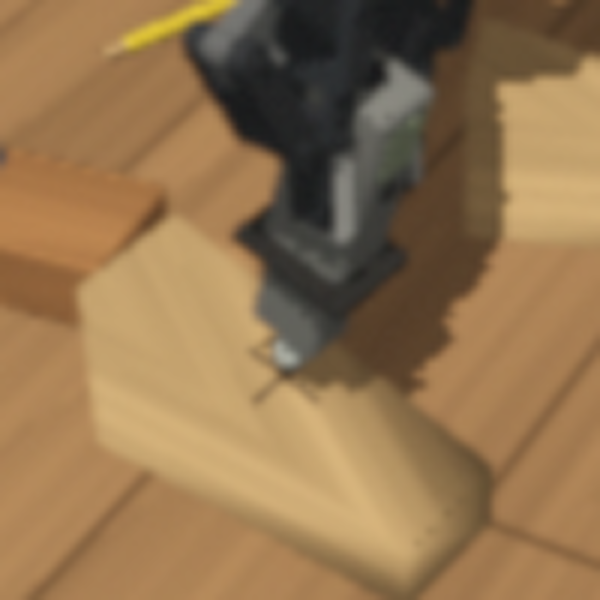

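The ball at crop px (287,352) is just above the cross at about (283,376). There is no contact yet, since only the meter's weight registers. I'll press along the normal.

>>> apply_moves:
  plan:
    - [[0.001, 0, 0.003], 0]
    - [[0.002, 0, 0.006], 0]
    - [[0.003, 0, 0.009], 0]
    - [[0.004, 0, 0.012], 0]
    - [[0.005, 0, 0.015], 0]
    - [[0.006, 0, 0.019], 0]
    - [[0.007, 0, 0.023], 0]
    - [[0.008, 0, 0.026], 0]
    - [[0.009, 0, 0.029], 0]
    - [[0.009, 0, 0.029], 0]

```text
t: 17.33
position: [0.5371, 0.0722, 0.1424]
orientation: [3.135, -0.205, -0.0]
wrist_force: [-0.8, -0.1, -0.5]
opening: 0.0276
finger_force: 53.7
```

Run:
```python
from h import *
F=[]
for i in range(10): c=cap('side'); F.append(monitor.get_obs()['wrist_force'])
print(np.mean(F,0))
tgt(-.004,tip=(0.0364,0.0922),mark=[0.572,0.0677,0.0542])
```

```text
[-1.04225813 -0.07748517 -0.03451682]
t 17.83 pos [0.537  0.0722 0.1425] yaw -0.131 tilt [-0.e+00 -1.e-04 -1.e+00] shift [ 0.0003 -0.0002 -0.0003] turn -0.0002 F [-0.53  0.47 -0.07] T [-0.028  0.257 -0.029] open 0.0274 ff 53.7
```

There's contact at about 1.8 N, so the ball is roughly 1 mm in. I'll go 3.5 mm further.

>>> apply_moves:
  plan:
    - [[0.0005, 0, 0.0015], 0]
    - [[0.001, 0, 0.003], 0]
    - [[0.0015, 0, 0.0045], 0]
    - [[0.002, 0, 0.006], 0]
    - [[0.0025, 0, 0.0075], 0]
    - [[0.003, 0, 0.009], 0]
    - [[0.0035, 0, 0.011], 0]
    - [[0.0035, 0, 0.011], 0]
    - [[0.0035, 0, 0.011], 0]
    - [[0.0035, 0, 0.011], 0]

```text
t: 18.67
position: [0.5381, 0.0721, 0.1392]
orientation: [3.135, -0.205, -0.0]
wrist_force: [-1.6, -0.4, 0.9]
opening: 0.0273
finger_force: 53.8
```

Run:
```python
from h import *
F=[]
for i in range(12): c=cap('side'); F.append(monitor.get_obs()['wrist_force'])
print(np.mean(F,0))
tgt(-.004,tip=(0.0364,0.0922),mark=[0.572,0.0677,0.0542])
cv2.imwrite('pics/s6.png',cv2.resize(c['image'][170:270,250:350],None,fx=6,fy=6,interpolation=2))
T,g,M=axis(c); 
# tilt from y-face rectangle, full body below the collar
m=(T[...,2]>0.056)&(T[...,2]<0.1)&(abs(T[...,1]+0.0125)<0.002)&(abs(T[...,0])<.06)&(np.arange(400)[:,None]<232)
q=T[m]; print(len(q), cv2.minAreaRect((q[:,[0,2]]*1000).astype(np.float32)))
c=cap('top'); W=pts(c); z=W[...,2]
n,lab,st,ce=cv2.connectedComponentsWithStats((z>0.024).astype(np.uint8))
q=W[lab==lab[214,351]]; print('R',len(q),np.linalg.lstsq(np.c_[q[:,:2],np.ones(len(q))],q[:,2],rcond=None)[0], cv2.minAreaRect((q[:,:2]*1000).astype(np.float32)))
```

```text
[-1.55594702 -0.08274433  1.1261759 ]
t 19.27 pos [0.5381 0.0721 0.1392] yaw -0.131 tilt [-1.e-04 -0.e+00 -1.e+00] shift [-0.0032 -0.0001 -0.0114] turn -0.0002 F [-1.6  -0.26  0.5 ] T [-0.041  0.483 -0.023] open 0.0274 ff 53.8
93 ((31.647830963134766, 83.01294708251953), (57.19181442260742, 30.049602508544922), 56.37443542480469)
R 1427 [ 0.32054965  0.02559377 -0.11078796] ((524.5132446289062, -147.6013946533203), (150.7556915283203, 54.890419006347656), 19.573257446289062)
```

View pics/s6.png

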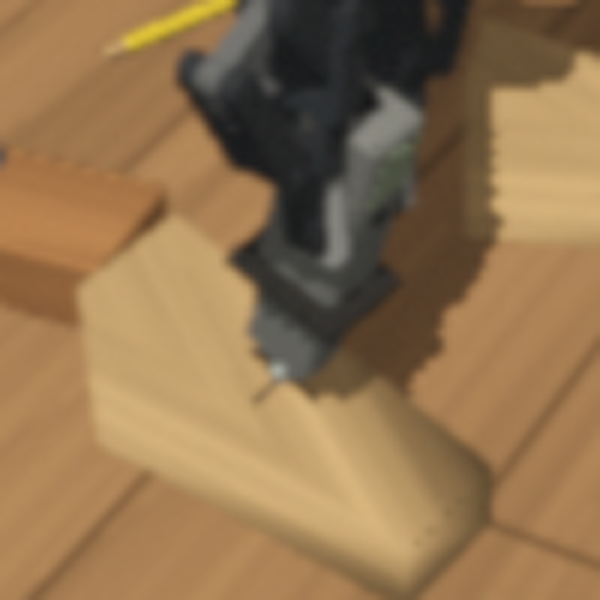

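The ball sits on the cross at about crop px (279,378), which is within about 2 mm. The push is about 3 N with the ball roughly 3.7 mm in, and both blanks are standing. I'll hand in.

```bash
python3 -c "
from bench import robot; print(robot.hand_in())"
```

```text
the job is handed in; nothing more can be done
None
```

I handed the job in (no verdict came back) with the meter held on the left blank's cross: about 3 N, ball roughly 3.7 mm in, about 18° tilt. I took the left blank as damp without lifting it, because the right one weighed only about 2.5 N (dry); both blanks are standing where they were.

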